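Put a glued test strip under proof load

ROBOT

A 6-joint arm with a two-finger parallel gripper is mounted at the origin on a cart in front of the work surface, level with it; the furniture and walls round the work are solid. World frame = base frame: x ahead of the robot, y to its left, z up, the work surface at z = 0. Lengths are in m, angles in rad, forces in N, time in s.
With the tool pointing down it reaches from about 0.3 to 1 m from the base axis. Payload 5.1 kg.
Tool frame: the origin (TCP) lies between the finger pads; the fingertips stand 22 mm ahead of it and the grasp point (between the pads) lies 3 mm ahead of it; y points along the fingers, x is the direction in which the jaws open and shut, and the axes are right-handed (so a half turn about y gives the same grasp; the last joint's range is limited). The gripper opens to 95 mm and grips with 3 to 60 N. Pads are 20 mm wide; open, the fingers measure 119 mm over their backs; the gripper's body (75 mm by 180 mm) begins 59 mm behind the grasp point.
Start: joints at [1.264, 0.124, 1.65, -0, 1.367, -0.083], TCP at [0.144, 0.634, 0.207] pointing down, gripper open.
Joint ranges: [-2.61, 2.61], [-1.02, 2.33], [0.03, 2.71], [-1.35, 4.49], [0.32, 2.68], [-2.91, 2.91]. Speed limits (rad/s): [2.57, 2.57, 3.14, 3.14, 3.14, 3.14].

INTERFACE

Orientations are given as [roll, pitch, yaw] about the fixed x, y, z axes, in that order (R = Rz(yaw) Ry(pitch) Rx(roll)).
In Python, from cell import bot gives the robot as it stands. The module is installed in compiled form; this text tells all that it offers.
- The arm moves only by the tool play_rows, never from a script. Its argument "rows" is a list of rows, each an object with "dr": the turn, a rotation vector about the world's x, y, z in degrees, a list of three; "linear": the shift along the world's x, y, z in cm, a list of three; "fingers": the closure in counts, from 0 (fully open) to 255 (shut). A call has exactly 10 rows; each row shifts and turns the commanded pose from where the row before left it; what a row does not reach is not made up. A row lasts 1/8 s, in which the tool goes at most 62.5 mm and 10.7 degrees, less where a joint would pass 70% of its speed; a pose out of reach is approached as far as the arm can. A call with a gripper value outside its range is refused whole. The fingers move at their own pace and stop on an object; "grip_force" is the grip in N (left out, the last holds). Time passes only in rows, so rows that do not move let the fingers close, or fill a call up. It gives the time, the measured TCP pose, the force and the opening at its end, in the units of the state.
- bot.state(): the state, without advancing time (a new reading comes with each control period).
- bot.camera(name): name is "side" or "top"; returns the picture (420x560x3 uint8, blue, green, red); there is no depth.
- bot.calibration(name): a dict with "vertical_fov" (degrees; the focal length in pixels is half the picture's height over the tangent of half this angle, whatever the lens; pixels are square), "cx", "cy" (the principal point, pixels), "R" (3x3) and "t" (3): a world point X has camera coordinates R X + t. Camera axes: x right, y down, z forward; pixel columns grow to the right and rows downward; lengths in m; the calibration is good to about 2 mm. A picture is of the moment at which its call begins. calibration takes no time and is no camera call.
- bot.hand_in(): hands the job in, once; it reports no verdict.
The state is a dict: "time_s": time; "joints": joint angles; "dq": joint speeds; "tau": joint torques, N m; "position": TCP position; "ee_rot": TCP orientation; "wrist_force": force on the tool from outside, world axes, zero at the start; "ft_torque": the same for the moment, N m; "grip_width": finger opening in m.
Only numpy, scipy, OpenCV 4.12 (cv2) and the standard library are available. Lean on these libraries where they do the work, as an engineer would, in place of code of your own. Each camera call takes 0.05 s, during which the arm holds its last target. There are 200 camera calls.

TASK

Put the lap-joined test strip (two copper strips glued overlapping, no cover plate) on the spring load tester: push its round sleeve fully down onto the upright spigot of the slide, with the grip block towards the front end of the tester. Then draw the slide out gently by the strip alone, straight in line with the tester, until the pointer stands in the notch of the set mark, without overshooting it, and keep it there: finish while still holding the strip under load, do not let go. Leave the other strip and the things lying around where they are.

Things in the scene. Friction and masses are not known exactly. Their poses are not given: they have to be found in the camera images.
- tester: Bench load tester, fixed: grey base 260 x 110 mm, 18 mm high, two rod blocks (48 mm high), two guide rods, a white spring tube at the rear (55 mm high), a white scale bar along its +y side. Origin at the centre of its underside; x runs from the front end to the spring tube, so the slide is drawn out along -x, roughly towards the robot; z up.
- slide (a joint): How far the slide is drawn out along the tester's -x, in m: 0 = home (spring pulls it back), stop at 0.050. The spring pulls with 3 N at home and 220 N per m more as it is drawn out.
- spigot_foot (a point): Centre of the flat round shoulder (32 mm across, 56 mm above the worktop) at the foot of the upright steel spigot on the dark slide carriage; moves with the slide. The spigot is 12 mm in diameter for 20 mm above the shoulder, then tapers over 12 mm to a 4 mm nose. Axes as the tester's.
- pointer_tip (a point): Tip of the slide's black pointer, 2.5 mm wide, that runs over the white scale bar; 49.5 mm to the +y side of the spigot axis and moves with the slide.
- set_mark: Brass set mark, a 22 mm wide clamp fixed on the scale bar, 22 to 40 mm (varies) from the pointer's home. Its notch, 8 mm wide along the scale, opens towards the pointer. Origin in the middle of the notch's open side, level with the bar's top; axes as the tester's: the pointer is in the middle when its tip's x in this frame is 0, positive before the mark.
- lap_strip: The strip to load, loose, 0.12 kg, 135 mm long. One end: round sleeve (28 mm outside, 15 mm bore right through, 22 mm high); other end: square grip block (22 mm along, 24 across, 64 high). Between: two copper strips 22 mm wide, overlapping in one step, top 20 mm above the underside. Origin: sleeve axis at its underside; x points from block to sleeve (seated: same way as the tester's x), z up.
- lap_strip_grip (a point): On the axis of the lap strip's grip block, 110 mm from the sleeve's axis and 47 mm above the strip's underside (17 mm below the block's top): where to take it.
- splice_strip: Another test strip of the same size, sleeve and grip block, equally heavy, to be left alone: its two copper strips meet end to end under a raised copper cover plate 40 x 34 x 7 mm in the middle. Origin and axes as for the lap strip. The two strips may lie in either place.
- swab_jar: Glass jar with swabs, 111 mm across, 101 mm high; origin at the centre of its underside. To be left alone.
- steel_cup: Small lidded steel cup, 37 mm across and high; origin at the centre of its underside. To be left alone.
- petri_0: Petri dish, 64 mm across, 17 mm high, at the right rear; origin at the centre of its underside. To be left alone. Just right of the worktop (y below -0.41 m, x beyond 0.47 m) stands a wire trolley about 0.42 m higher than the worktop: come in over the front edge.
- petri_2: Petri dish, 54 mm across, 17 mm high; origin at the centre of its underside. To be left alone.
- caliper: Caliper, 210 mm long, 65 mm wide, 8 mm high, lying flat; origin at the centre of its underside. To be left alone.
- tweezers: Steel tweezers, 122 mm long, 9 mm high, lying flat; origin at the centre of their underside. To be left alone.
- loupe: Folding loupe, 42 x 27 x 13 mm; origin at the centre of its underside. To be left alone.

How it is judged:
By the outcome, as a careful person would: the job done as asked, in the order asked, and still so for the second after the job is handed in, while the arm keeps its last pose, push and grip.
It also fails if it takes over 50 s, if anything falls off the work surface, if the arm or the gripper's body presses on something with over 40 N, if the wrist force passes 120 N, or if a joint passes its speed limit or range.

## Working session

There is one attempt and no reset: what is moved stays moved. The work goes in short steps, Python scripts to look and compute and a tool call to move; the robot and the scene stay as the last step left them, time stands still between calls to the robot, and variables do not carry over. Pictures are saved under pics/ and viewed, about 8 in all and at most 12, crops included, and the job is handed in when it is done.

Besides the shell and the picture viewer there is one more tool, called after "Request:" as name([rows], argument=value, ...), one row to a line, values as JSON. play_rows: Moves the arm, as the interface text tells. Its arguments: {"type":"object","properties":{"rows":{"type":"array"},"grip_force":{"type":"number"}},"required":["rows"]}

```bash
mkdir -p pics
python3 - <<'E'
from cell import bot
import cv2
for n in("top","side"):
    im=bot.camera(n); cv2.imwrite(f"pics/{n}0.png",im)
    print(n,bot.calibration(n))
print(bot.state())
E
```

```text
top {'vertical_fov': 45.2580581472771, 'cx': 274.48352333370264, 'cy': 203.3913958174086, 'R': array([[-0.05111331, -0.99869213,  0.00120926],
       [-0.97681023,  0.04974123, -0.20824884],
       [ 0.20791633, -0.01182551, -0.97807513]]), 't': array([0.01873186, 0.57159434, 1.08669825])}
side {'vertical_fov': 51.02306009939314, 'cx': 285.59963148321725, 'cy': 210.57950747724726, 'R': array([[ 0.88940909, -0.45699232,  0.01046392],
       [-0.20106017, -0.41166103, -0.88888132],
       [ 0.41051952,  0.78847525, -0.45801801]]), 't': array([-0.50442814,  0.17350463,  0.78235841])}
{'time_s': 0.1, 'joints': array([ 1.26442987e+00,  1.24444571e-01,  1.65151506e+00,  1.71569757e-05,
        1.36749903e+00, -8.25970928e-02]), 'dq': array([-0.00106722, -0.0010268 , -0.00376429, -0.00042422, -0.0019878 ,
       -0.00120563]), 'tau': array([ 2.19673761e-04, -4.18874609e+01, -3.61101329e+01,  7.76712550e-02,
        4.60063666e-02, -3.76469757e-05]), 'position': array([0.14408333, 0.6332281 , 0.20552018]), 'ee_rot': array([-1.57062564,  0.00185826,  1.34702364]), 'wrist_force': array([ 0.16671842, -0.10526213,  0.17348657]), 'ft_torque': array([-0.00502069, -0.0473519 , -0.00698018]), 'grip_width': 0.09513572494175364}
```

View pics/top0.png

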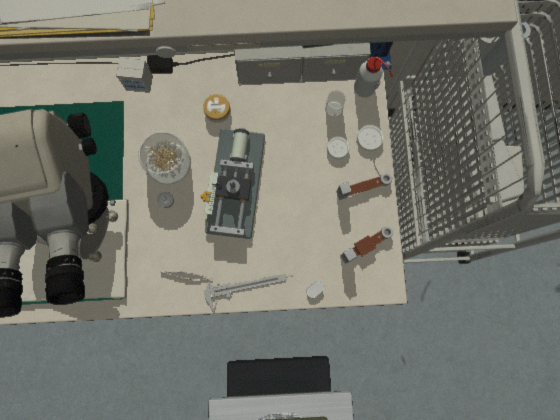

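View pics/side0.png

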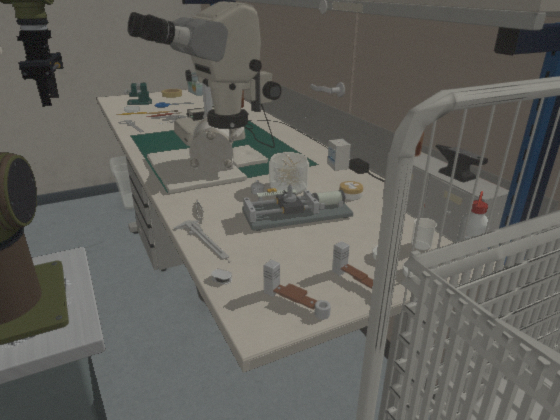

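Run:
```python
import cv2,numpy as np
a=cv2.imread("pics/top0.png");b=cv2.imread("pics/side0.png")
f=lambda i,x,y,w,h,s:cv2.resize(i[y:y+h,x:x+w],None,fx=s,fy=s,interpolation=cv2.INTER_CUBIC)
c=np.zeros((600,800,3),np.uint8)
def put(x,y,i): c[y:y+i.shape[0],x:x+i.shape[1]]=i
put(0,0,f(a,195,120,80,125,4)[:500])
put(330,0,f(a,330,165,70,105,4))
put(330,420,f(b,235,170,130,60,3.5)[:180])
put(620,0,f(b,250,230,45,110,4))
cv2.imwrite("pics/c1.png",c)
```

```text
(no output)
```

View pics/c1.png

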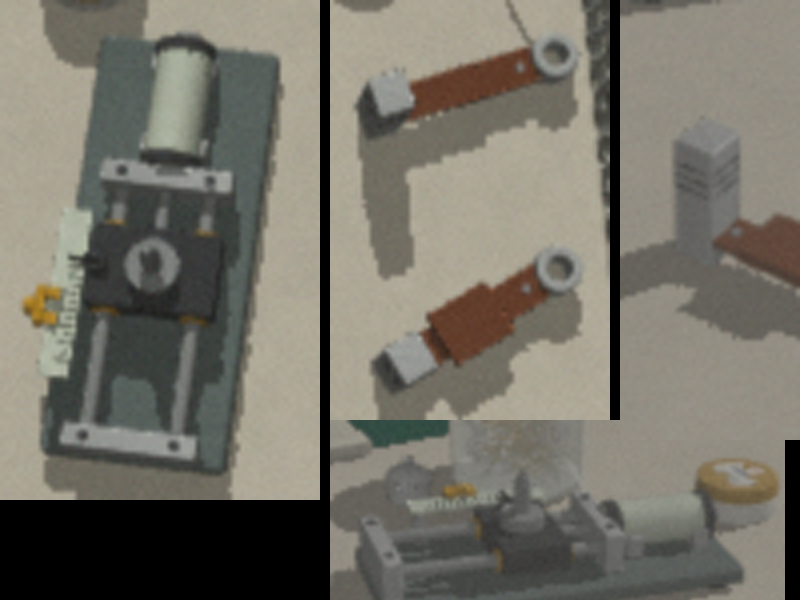

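```bash
cat > h.py <<'E'
import numpy as np,cv2
from cell import bot
def cal(n):
    c=bot.calibration(n); return c,210/np.tan(np.radians(c["vertical_fov"]/2))
def ray(n,p):
    c,f=cal(n); d=c["R"].T@np.array([(p[0]-c["cx"])/f,(p[1]-c["cy"])/f,1]); return -c["R"].T@c["t"],d/np.linalg.norm(d)
def onz(n,p,z):
    o,d=ray(n,p); return o+d*(z-o[2])/d[2]
def tri(p,q):
    o,d=ray("top",p);u,e=ray("side",q)
    s=np.linalg.lstsq(np.c_[d,-e],u-o,rcond=None)[0]; a=o+s[0]*d;b=u+s[1]*e
    return (a+b)/2,np.linalg.norm(a-b)
def proj(n,X):
    c,f=cal(n); v=c["R"]@np.array(X)+c["t"]; return v[:2]/v[2]*f+[c["cx"],c["cy"]]
E
python3 - <<'E'
from h import *
np.set_printoptions(precision=4,suppress=True)
cr=lambda x,y:(195+x/4-.375,120+y/4-.375); cl=lambda x,y:(330+(x-330)/4-.375,165+y/4-.375)
print("sleeve",onz("top",cl(554,55),.022)); print("block",onz("top",cl(391,93),.064))
print("shoulder",onz("top",cr(152,266),.056))
print("spig nose?",tri(cr(152,256),(289.9,185.5)))
# rod blocks: front & rear midpoints of top, z .048
print("front blk",onz("top",cr(62,434),.048),onz("top",cr(194,446),.048))
print("rear blk",onz("top",cr(103,173),.048),onz("top",cr(229,182),.048))
for n,p in dict(FL=(43,452),FR=(222,471),RR=(278,57),RL=(103,38)).items(): print(n,onz("top",cr(*p),.018))
print("notch",cr(50,303),onz("top",cr(50,303),.05),"pointer",onz("top",cr(85,263),.05))
a=cv2.imread("pics/top0.png");b=cv2.imread("pics/side0.png")
h=cv2.cvtColor(a,cv2.COLOR_BGR2HSV); m=cv2.inRange(h,(5,110,60),(14,255,255))
n,l,s,ce=cv2.connectedComponentsWithStats(m)
for i in range(1,n):
    if s[i,4]>60: print(s[i],ce[i], cv2.minAreaRect(np.argwhere(l==i)[:,::-1].astype(np.int32)))
c=np.zeros((600,800,3),np.uint8)
f=lambda i,x,y,w,h,s:cv2.resize(i[y:y+h,x:x+w],None,fx=s,fy=s,interpolation=cv2.INTER_CUBIC)
c[:300,:400]=f(b,320,230,80,60,5); c[:300,400:]=f(a,335,165,80,60,5)
c[300:600,:400]=f(b,270,170,80,60,5);c[300:,400:]=f(a,195,165,80,60,5)
cv2.imwrite("pics/c2.png",c)
E
```

```text
sleeve [ 0.6273 -0.2782  0.022 ]
block [ 0.599  -0.1728  0.064 ]
shoulder [0.6182 0.0837 0.056 ]
spig nose? (array([0.6178, 0.0808, 0.0857]), np.float64(0.0028118960109143614))
front blk [0.5243 0.1387 0.048 ] [0.5136 0.0639 0.048 ]
rear blk [0.6777 0.111  0.048 ] [0.6685 0.0376 0.048 ]
FL [0.5193 0.1536 0.018 ]
FR [0.5029 0.0498 0.018 ]
RR [0.7548 0.0054 0.018 ]
RL [0.7724 0.1114 0.018 ]
notch (207.125, 195.375) [0.6007 0.1435 0.05  ] pointer [0.6234 0.1227 0.05  ]
[350 177  32  17 249] [365.1647 185.245 ] ((364.66876220703125, 185.36776733398438), (8.331300735473633, 32.5723762512207), 72.47443389892578)
[353 232  31  24 357] [367.3053 243.8151] ((368.3235168457031, 243.20590209960938), (14.062882423400879, 31.55573844909668), 59.03623962402344)
```

View pics/c2.png

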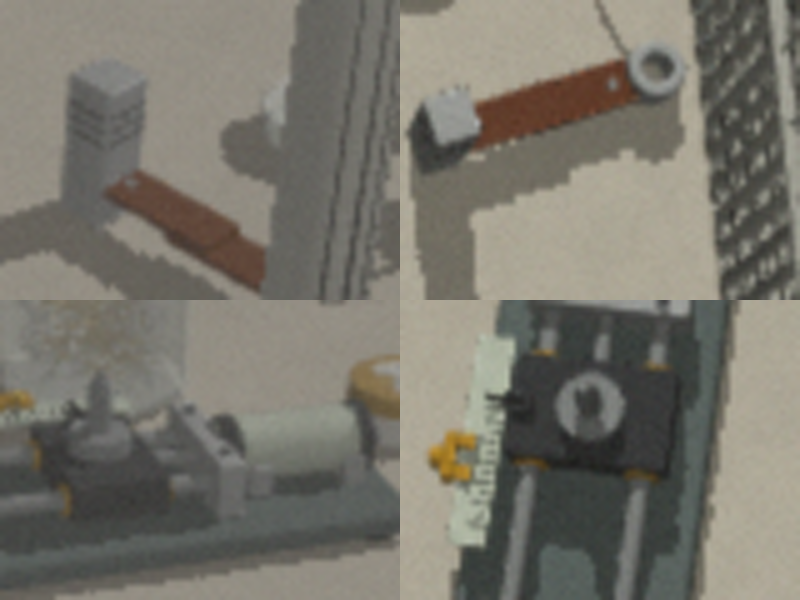

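Run:
```python
from h import *
np.set_printoptions(precision=4,suppress=True)
print("block tri",tri((344.8,188.0),(341.2,245.6)))
for z in(.15,.3,.4): print("eyepiece",z,onz("top",(65,302),z),onz("top",(8,312),z), onz("top",(128,300),z))
print("eyep tri", tri((62,290),(140,28)), tri((8,300),(180,40)))
print("shoulder",tri((195+190/5-.4,165+105/5-.4),(270+98/5-.4,170+138/5-.4)))
# scale/pointer/mark: triangulate mark arms
print("pointer",onz("top",(195+97/5,165+101/5),.06),"mark",onz("top",(195+65/5,165+155/5),.06))
```

```text
block tri (array([ 0.5996, -0.1731,  0.0623]), np.float64(0.000995574551440503))
eyepiece 0.15 [0.3718 0.4214 0.15  ] [0.3579 0.5346 0.15  ] [0.3693 0.2951 0.15  ]
eyepiece 0.3 [0.3662 0.3606 0.3   ] [0.3543 0.4573 0.3   ] [0.3641 0.2526 0.3   ]
eyepiece 0.4 [0.3625 0.3201 0.4   ] [0.352  0.4058 0.4   ] [0.3606 0.2243 0.4   ]
eyep tri (array([0.3691, 0.3163, 0.4264]), np.float64(0.020462591618593675)) (array([0.4167, 0.3945, 0.3952]), np.float64(0.0972046981033309))
shoulder (array([0.6199, 0.084 , 0.053 ]), np.float64(0.0005514001104703924))
pointer [0.6215 0.125  0.06  ] mark [0.5968 0.1403 0.06  ]
```

Request:
play_rows([
  {"dr": [0, 0, 0], "linear": [1.4, -5.8, 0], "fingers": 0},
  {"dr": [0, 0, 0], "linear": [1.4, -5.8, 0], "fingers": 0},
  {"dr": [0, 0, 0], "linear": [1.4, -5.8, 0], "fingers": 0},
  {"dr": [0, 0, 0], "linear": [1.4, -5.8, 0], "fingers": 0},
  {"dr": [0, 0, 0], "linear": [2.2, -5.7, 0], "fingers": 0},
  {"dr": [0, 0, 0], "linear": [2.2, -5.7, 0], "fingers": 0},
  {"dr": [0, 0, 0], "linear": [2.2, -5.7, 0], "fingers": 0},
  {"dr": [0, 0, 0], "linear": [2.2, -5.7, 0], "fingers": 0},
  {"dr": [0, 0, -10], "linear": [3.0, -5, 0], "fingers": 0},
  {"dr": [0, 0, -10], "linear": [3.0, -5, 0], "fingers": 0},
])

```text
time_s: 1.35
position: [0.3487, 0.0719, 0.2067]
ee_rot: [-1.572, -0.001, 0.992]
wrist_force: [0.6, 1.1, -0.4]
grip_width: 0.0951
```

Request:
play_rows([
  {"dr": [0, 0, -10.4], "linear": [2.5, -2.45, 0], "fingers": 0},
  {"dr": [0, 0, -10.4], "linear": [2.5, -2.45, 0], "fingers": 0},
  {"dr": [0, 0, -10.4], "linear": [2.5, -2.45, 0], "fingers": 0},
  {"dr": [0, 0, -10.4], "linear": [2.5, -2.45, 0], "fingers": 0},
  {"dr": [0, 0, -10.4], "linear": [2.5, -2.45, 0], "fingers": 0},
  {"dr": [0, 0, -10.4], "linear": [2.5, -2.45, 0], "fingers": 0},
  {"dr": [0, 0, -10.4], "linear": [2.5, -2.45, 0], "fingers": 0},
  {"dr": [0, 0, -10.4], "linear": [2.5, -2.45, 0], "fingers": 0},
  {"dr": [0, 0, -10.4], "linear": [2.5, -2.45, 0], "fingers": 0},
  {"dr": [0, 0, -10.4], "linear": [2.5, -2.45, 0], "fingers": 0},
])

```text
time_s: 2.6
position: [0.5987, -0.172, 0.2059]
ee_rot: [-1.571, 0.001, -0.823]
wrist_force: [-0.2, 0.9, -0.0]
grip_width: 0.0951
```

Request:
play_rows([
  {"dr": [0, 0, -9.4], "linear": [0, 0, 0], "fingers": 0},
  {"dr": [0, 0, -9.4], "linear": [0, 0, 0], "fingers": 0},
  {"dr": [0, 0, -9.4], "linear": [0, 0, 0], "fingers": 0},
  {"dr": [0, 0, 0], "linear": [0, 0, -3], "fingers": 0},
  {"dr": [0, 0, 0], "linear": [0, 0, -3], "fingers": 0},
  {"dr": [0, 0, 0], "linear": [0, 0, -1], "fingers": 0},
  {"dr": [0, 0, 0], "linear": [0, 0, 0], "fingers": 0},
  {"dr": [0, 0, 0], "linear": [0, 0, 0], "fingers": 0},
  {"dr": [0, 0, 0], "linear": [0, 0, 0], "fingers": 0},
  {"dr": [0, 0, 0], "linear": [0, 0, 0], "fingers": 0},
])

```text
time_s: 3.85
position: [0.5988, -0.1714, 0.1377]
ee_rot: [-1.57, -0.001, -1.309]
wrist_force: [0.5, 0.3, -0.1]
grip_width: 0.0953
```

Run:
```python
from h import *
c=np.zeros((600,800,3),np.uint8)
f=lambda i,x,y,w,h,s:cv2.resize(i[y:y+h,x:x+w],None,fx=s,fy=s,interpolation=cv2.INTER_CUBIC)
a=bot.camera("top");b=bot.camera("side")
c[:,:400]=f(a,310,120,100,150,4);c[:,400:]=f(b,300,150,100,150,4)
cv2.imwrite("pics/c3.png",c)
s=bot.state();print(s["position"],s["ee_rot"],s["joints"]);
import scipy.spatial.transform as t
for n in("top","side"):print(proj(n,s["position"]))
```

```text
[ 0.59849557 -0.17129618  0.13715422] [-1.57017483e+00 -4.57750916e-04 -1.30937412e+00] [-3.64963399e-01  1.15707453e-01  1.77886660e+00 -6.87245828e-06
  1.24624676e+00  9.44412773e-01]
[348.8947361  179.99825416]
[342.63246469 211.51938903]
```

View pics/c3.png

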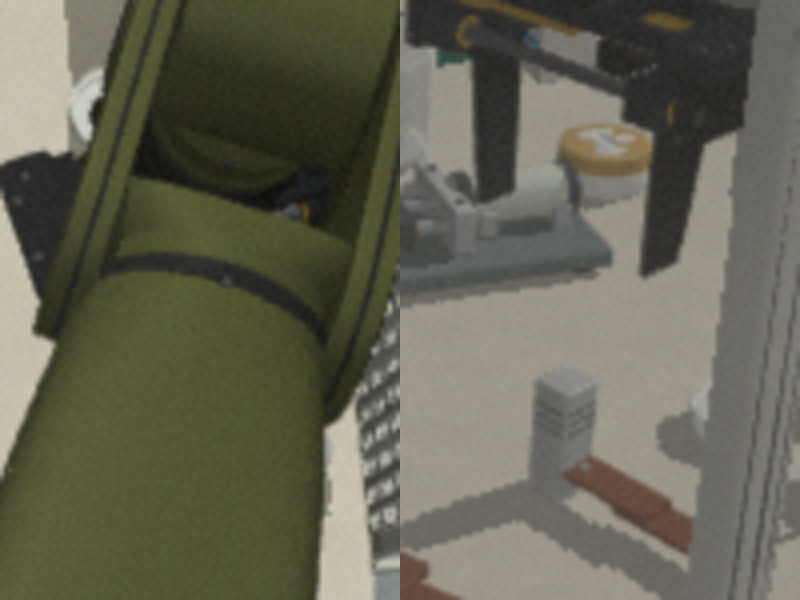

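Request:
play_rows([
  {"dr": [0, 0, 0], "linear": [0.1, -0.15, -2], "fingers": 0},
  {"dr": [0, 0, 0], "linear": [0, 0, -2], "fingers": 0},
  {"dr": [0, 0, 0], "linear": [0, 0, -2], "fingers": 0},
  {"dr": [0, 0, 0], "linear": [0, 0, -2], "fingers": 0},
  {"dr": [0, 0, 0], "linear": [0, 0, -0.7], "fingers": 0},
  {"dr": [0, 0, 0], "linear": [0, 0, 0], "fingers": 0},
  {"dr": [0, 0, 0], "linear": [0, 0, 0], "fingers": 255},
  {"dr": [0, 0, 0], "linear": [0, 0, 0], "fingers": 255},
  {"dr": [0, 0, 0], "linear": [0, 0, 0], "fingers": 255},
  {"dr": [0, 0, 0], "linear": [0, 0, 0], "fingers": 255},
], grip_force=30)

```text
time_s: 5.2
position: [0.5995, -0.1728, 0.05]
ee_rot: [-1.57, -0.0, -1.309]
wrist_force: [0.8, -0.7, -0.0]
grip_width: 0.0606
```

Request:
play_rows([
  {"dr": [0, 0, 0], "linear": [0, 0, 0], "fingers": 255},
  {"dr": [0, 0, 0], "linear": [0, 0, 0], "fingers": 255},
  {"dr": [0, 0, 0], "linear": [0, 0, 0], "fingers": 255},
  {"dr": [0, 0, 0], "linear": [0, 0, 0], "fingers": 255},
  {"dr": [0, 0, 0], "linear": [0, 0, 1], "fingers": 255},
  {"dr": [0, 0, 0], "linear": [0, 0, 1], "fingers": 255},
  {"dr": [0, 0, 0], "linear": [0, 0, 1], "fingers": 255},
  {"dr": [0, 0, 0], "linear": [0, 0, 0], "fingers": 255},
  {"dr": [0, 0, 0], "linear": [0, 0, 0], "fingers": 255},
  {"dr": [0, 0, 0], "linear": [0, 0, 0], "fingers": 255},
], grip_force=45)

```text
time_s: 6.45
position: [0.5989, -0.1726, 0.079]
ee_rot: [-1.572, 0.001, -1.309]
wrist_force: [-0.1, 0.2, -0.5]
grip_width: 0.021
```

Request:
play_rows([
  {"dr": [0, 0, 2], "linear": [-0.2, 0.5, 2], "fingers": 255},
  {"dr": [0, 0, 4], "linear": [-0.5, 1.5, 2], "fingers": 255},
  {"dr": [0, 0, 5], "linear": [-0.7, 2.2, 2], "fingers": 255},
  {"dr": [0, 0, 6], "linear": [-0.8, 2.6, 2], "fingers": 255},
  {"dr": [0, 0, 6], "linear": [-0.8, 2.6, 0.6], "fingers": 255},
  {"dr": [0, 0, 6], "linear": [-0.8, 2.6, 0], "fingers": 255},
  {"dr": [0, 0, 6], "linear": [-0.8, 2.6, 0], "fingers": 255},
  {"dr": [0, 0, 6], "linear": [-0.8, 2.6, 0], "fingers": 255},
  {"dr": [0, 0, 6], "linear": [-0.8, 2.6, 0], "fingers": 255},
  {"dr": [0, 0, 6], "linear": [-0.8, 2.6, 0], "fingers": 255},
])

```text
time_s: 7.7
position: [0.5291, 0.0524, 0.1672]
ee_rot: [-1.57, -0.002, -0.38]
wrist_force: [0.6, -0.5, -0.6]
grip_width: 0.0215
```

Request:
play_rows([
  {"dr": [0, 0, 5], "linear": [-0.7, 2.0, 0], "fingers": 255},
  {"dr": [0, 0, 4], "linear": [-0.6, 1.8, 0], "fingers": 255},
  {"dr": [0, 0, 2.2], "linear": [-0.3, 0.9, 0], "fingers": 255},
  {"dr": [0, 0, 1], "linear": [-0.2, 0.38, 0], "fingers": 255},
  {"dr": [0, 0, 0], "linear": [0, 0, 0], "fingers": 255},
  {"dr": [0, 0, 0], "linear": [0, 0, 0], "fingers": 255},
  {"dr": [0, 0, 0], "linear": [0, 0, 0], "fingers": 255},
  {"dr": [0, 0, 0], "linear": [0, 0, 0], "fingers": 255},
  {"dr": [0, 0, 0], "linear": [0, 0, 0], "fingers": 255},
  {"dr": [0, 0, 0], "linear": [0, 0, 0], "fingers": 255},
])

```text
time_s: 8.95
position: [0.5113, 0.102, 0.1656]
ee_rot: [-1.571, 0.0, -0.171]
wrist_force: [0.2, -0.9, -1.6]
grip_width: 0.0213
```

Run:
```python
from h import *
c=np.zeros((600,800,3),np.uint8)
f=lambda i,x,y,w,h,s:cv2.resize(i[y:y+h,x:x+w],None,fx=s,fy=s,interpolation=cv2.INTER_CUBIC)
a=bot.camera("top");b=bot.camera("side")
c[:,:400]=f(a,180,120,100,150,4);c[:480,400:]=f(b,230,120,100,120,4)
cv2.imwrite("pics/c4.png",c);cv2.imwrite("pics/top4.png",a);cv2.imwrite("pics/side4.png",b)
s=bot.state();print(s["position"],s["ee_rot"],s["joints"],s["wrist_force"],s["ft_torque"])
```

```text
[0.51129105 0.10206063 0.16564254] [-1.57078608e+00  4.53093178e-06 -1.71477506e-01] [ 9.40310783e-02 -1.34114007e-01  1.97720960e+00  1.14998224e-05
  1.29849875e+00  2.65505492e-01] [-0.66398592 -0.25912592 -0.59755147] [-0.0606112   0.05597747  0.0216957 ]
```

View pics/c4.png

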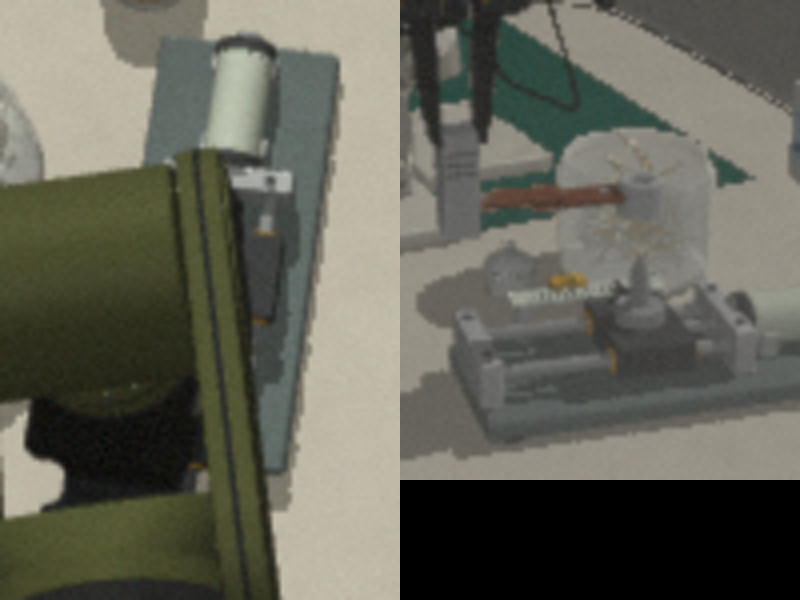

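Run:
```python
from h import *
np.set_printoptions(precision=4,suppress=True)
q=lambda x,y:(230+(x-400)/4-.375,120+y/4-.375)
print("sleeve mid",onz("side",q(640,198),.1266),"top",onz("side",q(640,180),.1376))
print("shoulder",onz("side",q(640,308),.056),"nose",onz("side",q(640,261),.088))
sp=np.array([.619,.0835])
for z in(.056,.088,.1156,.1266,.1376): p=proj("side",[*sp,z]); print(z,(p-[230,120]+.375)*4+[400,0])
# predicted sleeve from kinematics
d=np.array([.6273-.5990,-.2782+.1726]);a=np.radians(65.2);R=np.array([[np.cos(a),-np.sin(a)],[np.sin(a),np.cos(a)]])
print("pred",np.array([.5113,.1021])+R@d)
b=cv2.imread("pics/side4.png");c=np.zeros((600,800,3),np.uint8)
c[:]=cv2.resize(b[150:210,250:330],None,fx=10,fy=10,interpolation=cv2.INTER_CUBIC);cv2.imwrite("pics/c5.png",c)
```

```text
sleeve mid [0.6199 0.0846 0.1266] top [0.6202 0.0856 0.1376]
shoulder [0.6191 0.0809 0.056 ] nose [0.618  0.0798 0.088 ]
0.056 [637.8655 306.4301]
0.088 [638.6132 258.4941]
0.1156 [639.2749 216.0737]
0.1266 [639.5431 198.8808]
0.1376 [639.8139 181.5213]
pred [0.619  0.0835]
```

View pics/c5.png

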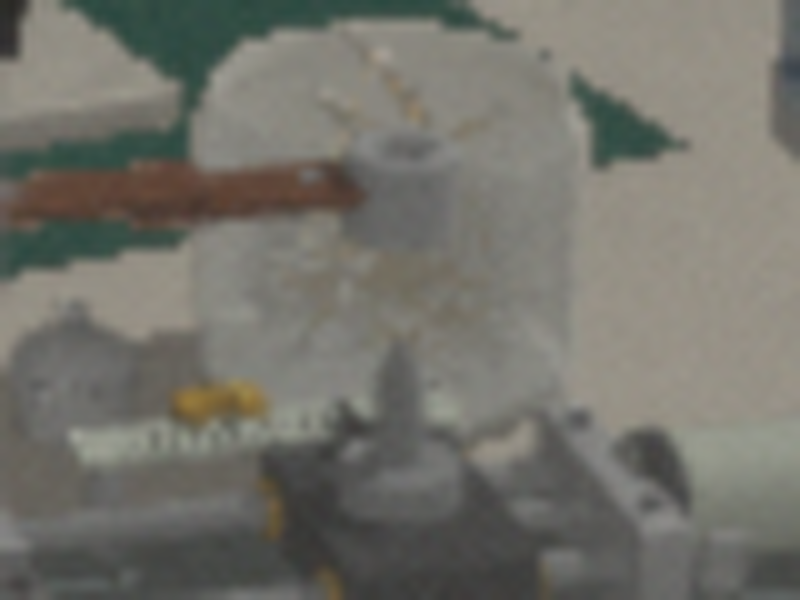

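Request:
play_rows([
  {"dr": [0, 0, 0], "linear": [-0.05, -0.1, -0.8], "fingers": 255},
  {"dr": [0, 0, 0], "linear": [0, 0, -0.8], "fingers": 255},
  {"dr": [0, 0, 0], "linear": [0, 0, -0.8], "fingers": 255},
  {"dr": [0, 0, 0], "linear": [0, 0, -0.4], "fingers": 255},
  {"dr": [0, 0, 0], "linear": [0, 0, -0.3], "fingers": 255},
  {"dr": [0, 0, 0], "linear": [0, 0, -0.2], "fingers": 255},
  {"dr": [0, 0, 0], "linear": [0, 0, -0.2], "fingers": 255},
  {"dr": [0, 0, 0], "linear": [0, 0, 0], "fingers": 255},
  {"dr": [0, 0, 0], "linear": [0, 0, 0], "fingers": 255},
  {"dr": [0, 0, 0], "linear": [0, 0, 0], "fingers": 255},
])

```text
time_s: 10.3
position: [0.5109, 0.1011, 0.1308]
ee_rot: [-1.571, -0.0, -0.171]
wrist_force: [-1.1, -0.2, -1.3]
grip_width: 0.0217
```

Run:
```python
from h import *
b=bot.camera("side");cv2.imwrite("pics/side6.png",b)
c=cv2.resize(b[150:210,250:330],None,fx=10,fy=10,interpolation=cv2.INTER_CUBIC);cv2.imwrite("pics/c6.png",c)
s=bot.state();print(s["position"],s["ee_rot"],s["wrist_force"],s["ft_torque"])
```

```text
[0.51086383 0.10107983 0.13079139] [-1.57073829e+00 -2.37144547e-04 -1.71403331e-01] [ 0.49592164  0.31827563 -1.68398063] [-0.09478139  0.10696126 -0.00028623]
```

View pics/c6.png

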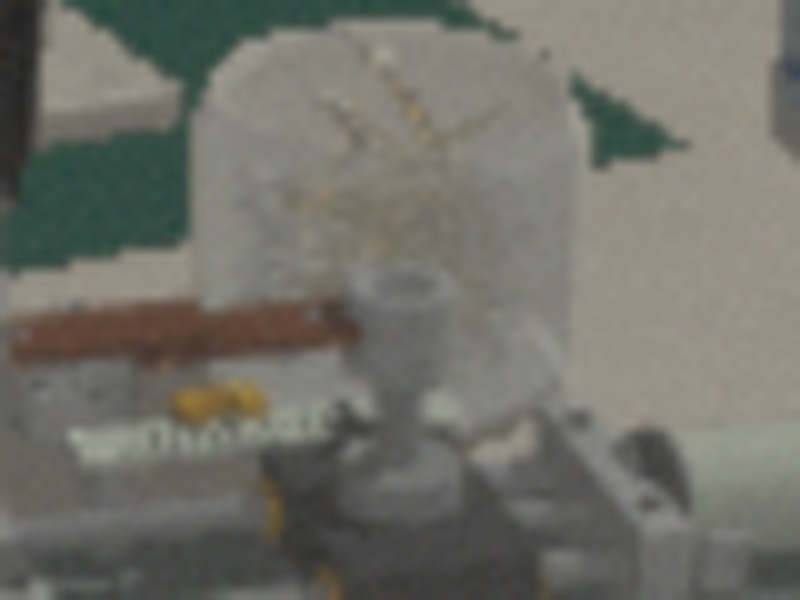

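Request:
play_rows([
  {"dr": [0, 0, 0], "linear": [0, 0, -0.2], "fingers": 255},
  {"dr": [0, 0, 0], "linear": [0, 0, -0.2], "fingers": 255},
  {"dr": [0, 0, 0], "linear": [0, 0, -0.2], "fingers": 255},
  {"dr": [0, 0, 0], "linear": [0, 0, -0.2], "fingers": 255},
  {"dr": [0, 0, 0], "linear": [0, 0, -0.2], "fingers": 255},
  {"dr": [0, 0, 0], "linear": [0, 0, 0], "fingers": 255},
  {"dr": [0, 0, 0], "linear": [0, 0, 0], "fingers": 255},
  {"dr": [0, 0, 0], "linear": [0, 0, 0], "fingers": 255},
  {"dr": [0, 0, 0], "linear": [0, 0, 0], "fingers": 255},
  {"dr": [0, 0, 0], "linear": [0, 0, 0], "fingers": 255},
])

```text
time_s: 11.6
position: [0.5108, 0.1011, 0.1207]
ee_rot: [-1.571, -0.0, -0.171]
wrist_force: [-0.1, 0.1, -0.9]
grip_width: 0.0215
```

Run:
```python
from h import *
s=bot.state();print(s["position"],s["ee_rot"],s["wrist_force"],s["ft_torque"])
```

```text
[0.51081027 0.10106743 0.12071252] [-1.57076832e+00 -1.05481320e-04 -1.71434156e-01] [-0.05702984  0.05841198 -0.86145917] [-0.07868098  0.06253771  0.00044776]
```

Request:
play_rows([
  {"dr": [0, 0, 0], "linear": [0, 0, -0.2], "fingers": 255},
  {"dr": [0, 0, 0], "linear": [0, 0, -0.2], "fingers": 255},
  {"dr": [0, 0, 0], "linear": [0, 0, -0.2], "fingers": 255},
  {"dr": [0, 0, 0], "linear": [0, 0, -0.2], "fingers": 255},
  {"dr": [0, 0, 0], "linear": [0, 0, -0.2], "fingers": 255},
  {"dr": [0, 0, 0], "linear": [0, 0, -0.2], "fingers": 255},
  {"dr": [0, 0, 0], "linear": [0, 0, -0.1], "fingers": 255},
  {"dr": [0, 0, 0], "linear": [0, 0, -0.1], "fingers": 255},
  {"dr": [0, 0, 0], "linear": [0, 0, 0], "fingers": 255},
  {"dr": [0, 0, 0], "linear": [0, 0, 0], "fingers": 255},
])

```text
time_s: 12.85
position: [0.5108, 0.1011, 0.1067]
ee_rot: [-1.571, -0.0, -0.171]
wrist_force: [0.7, -0.5, -0.6]
grip_width: 0.0213
```

Run:
```python
from h import *
s=bot.state();print(s["position"],s["ee_rot"],s["wrist_force"],s["ft_torque"])
```

```text
[0.51082868 0.1010757  0.10672147] [-1.57072720e+00 -1.35518687e-04 -1.71483174e-01] [ 0.65111819 -0.5304586  -0.63458387] [-0.10521102  0.08350115 -0.01237022]
```

Request:
play_rows([
  {"dr": [0, 0, 0], "linear": [0, 0, -0.05], "fingers": 255},
  {"dr": [0, 0, 0], "linear": [0, 0, -0.05], "fingers": 255},
  {"dr": [0, 0, 0], "linear": [0, 0, -0.05], "fingers": 255},
  {"dr": [0, 0, 0], "linear": [0, 0, 0], "fingers": 255},
  {"dr": [0, 0, 0], "linear": [0, 0, 0], "fingers": 255},
  {"dr": [0, 0, 0], "linear": [0, 0, 0], "fingers": 255},
  {"dr": [0, 0, 0], "linear": [0, 0, 0], "fingers": 255},
  {"dr": [0, 0, 0], "linear": [0, 0, 0], "fingers": 255},
  {"dr": [0, 0, 0], "linear": [0, 0, 0], "fingers": 255},
  {"dr": [0, 0, 0], "linear": [0, 0, 0], "fingers": 255},
])

```text
time_s: 14.1
position: [0.5108, 0.1011, 0.1052]
ee_rot: [-1.571, -0.0, -0.171]
wrist_force: [-0.3, -0.3, 0.4]
grip_width: 0.0215
```

Run:
```python
from h import *
s=bot.state();print(s["position"],s["ee_rot"],s["wrist_force"],s["ft_torque"])
b=bot.camera("side");cv2.imwrite("pics/side7.png",b)
c=cv2.resize(b[150:210,250:330],None,fx=10,fy=10,interpolation=cv2.INTER_CUBIC);cv2.imwrite("pics/c7.png",c)
```

```text
[0.51079016 0.10110809 0.10518849] [-1.57073494e+00 -1.72230751e-05 -1.71419487e-01] [-0.30771651 -0.31803792  0.39765407] [-0.05438638  0.1078817  -0.01653236]
```

View pics/c7.png

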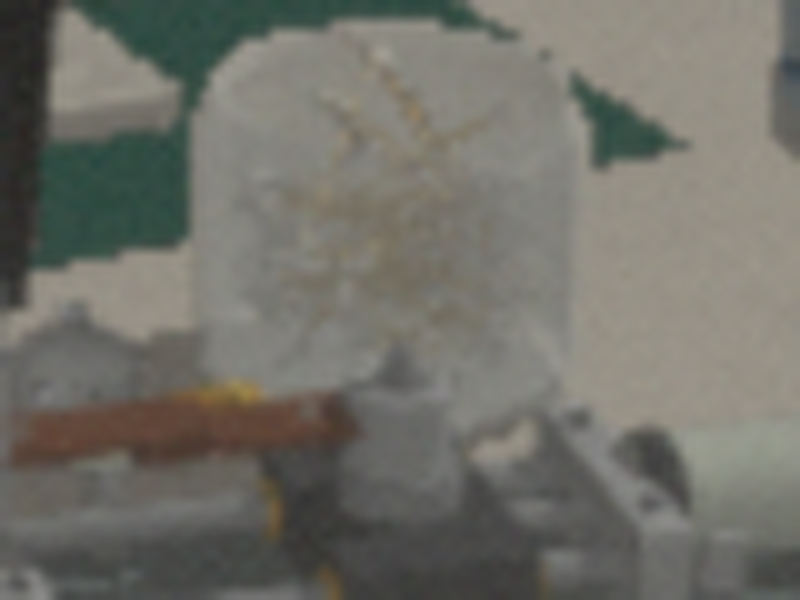

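Run:
```python
from h import *
np.set_printoptions(precision=4,suppress=True)
a=cv2.imread("pics/top0.png");b=cv2.imread("pics/side0.png")
def blob(i,x,y,w,h):
    m=cv2.inRange(cv2.cvtColor(i[y:y+h,x:x+w],cv2.COLOR_BGR2HSV),(15,130,90),(30,255,255))
    p=np.argwhere(m)[:,::-1]+[x,y]; return m,p.mean(0),p
m,t,p=blob(a,198,185,14,18); print(t,len(p)); print(m//255)
m2,s,p2=blob(b,262,180,22,16); print(s,len(p2)); print(m2//255)
X,g=tri(t,s); print("mark",X,g)
u=np.array([np.cos(-.1714),np.sin(-.1714)]);v=np.array([-u[1],u[0]])
sp=np.array([.619,.0838])
for z in(.05,.055,.06): 
    d=sp-onz("top",t,z)[:2]; print(z,d@u,d@v)
d=sp-X[:2];print("tri",d@u,d@v)
for q in((195+95/5-.4,165+101/5-.4),(195+130/5-.4,165+104/5-.4)):
    for z in (.05,.06): e=sp-onz("top",q,z)[:2];print("ptr",z,e@u,e@v)
c=np.zeros((600,800,3),np.uint8)
c[:,:400]=cv2.resize(a[175:211,199:223],(400,600),interpolation=cv2.INTER_CUBIC)
c[:300,400:]=cv2.resize(b[176:206,255:295],(400,300),interpolation=cv2.INTER_CUBIC)
cv2.imwrite("pics/c8.png",c)
```

```text
[205.0192 195.7885] 52
[[0 0 0 0 0 0 0 0 0 0 0 0 0 0]
 [0 0 0 0 0 0 0 0 0 0 0 0 0 0]
 [0 0 0 0 0 0 0 0 0 0 0 0 0 0]
 [0 0 0 0 0 0 0 0 0 0 0 0 0 0]
 [0 0 0 0 0 0 0 0 0 0 0 0 0 0]
 [0 0 0 0 0 0 0 0 0 0 0 0 0 0]
 [0 0 0 0 0 0 0 1 0 0 0 0 0 0]
 [0 0 0 0 0 0 1 1 1 1 1 1 0 0]
 [0 0 0 0 0 0 1 1 1 1 1 1 0 0]
 [0 0 0 0 1 1 1 1 1 0 1 1 0 0]
 [0 0 0 1 1 1 1 1 0 0 0 0 0 0]
 [0 0 0 1 1 1 1 1 0 0 0 0 0 0]
 [0 0 0 1 1 1 1 1 0 0 0 0 0 0]
 [0 0 0 0 0 1 1 1 1 1 1 0 0 0]
 [0 0 0 0 0 1 1 1 1 1 1 0 0 0]
 [0 0 0 0 0 0 1 1 1 1 1 0 0 0]
 [0 0 0 0 0 0 0 0 0 0 0 0 0 0]
 [0 0 0 0 0 0 0 0 0 0 0 0 0 0]]
[270.6667 189.9167] 12
[[0 0 0 0 0 0 0 0 0 0 0 0 0 0 0 0 0 0 0 0 0 0]
 [0 0 0 0 0 0 0 0 0 0 0 0 0 0 0 0 0 0 0 0 0 0]
 [0 0 0 0 0 0 0 0 0 0 0 0 0 0 0 0 0 0 0 0 0 0]
 [0 0 0 0 0 0 0 0 0 0 0 0 0 0 0 0 0 0 0 0 0 0]
 [0 0 0 0 0 0 0 0 0 0 0 0 0 0 0 0 0 0 0 0 0 0]
 [0 0 0 0 0 0 0 0 0 0 0 0 0 0 0 0 0 0 0 0 0 0]
 [0 0 0 0 0 0 0 0 0 0 0 0 0 0 0 0 0 0 0 0 0 0]
 [0 0 0 0 0 0 0 0 0 0 0 0 0 0 0 0 0 0 0 0 0 0]
 [0 0 0 0 0 0 0 0 0 0 0 0 0 0 0 0 0 0 0 0 0 0]
 [0 0 0 0 0 0 0 1 1 1 0 0 0 0 0 0 0 0 0 0 0 0]
 [0 0 0 0 0 0 1 1 1 1 1 0 1 1 0 0 0 0 0 0 0 0]
 [0 0 0 0 0 0 0 1 1 0 0 0 0 0 0 0 0 0 0 0 0 0]
 [0 0 0 0 0 0 0 0 0 0 0 0 0 0 0 0 0 0 0 0 0 0]
 [0 0 0 0 0 0 0 0 0 0 0 0 0 0 0 0 0 0 0 0 0 0]
 [0 0 0 0 0 0 0 0 0 0 0 0 0 0 0 0 0 0 0 0 0 0]
 [0 0 0 0 0 0 0 0 0 0 0 0 0 0 0 0 0 0 0 0 0 0]]
mark [0.6    0.1484 0.0501] 1.608540020780476e-05
0.05 0.029741271849008166 -0.06038972491667552
0.055 0.03079243520467254 -0.05955659345120208
0.06 0.031843598560337125 -0.058723461985728594
tri 0.029766424627847985 -0.060377456490061494
ptr 0.05 0.001538912225287287 -0.0445466882734131
ptr 0.06 0.0038904019787822388 -0.04302039587187758
ptr 0.05 0.0010069486742155889 -0.0282579734257014
ptr 0.06 0.00336313823504849 -0.026875589044579117
```

View pics/c8.png

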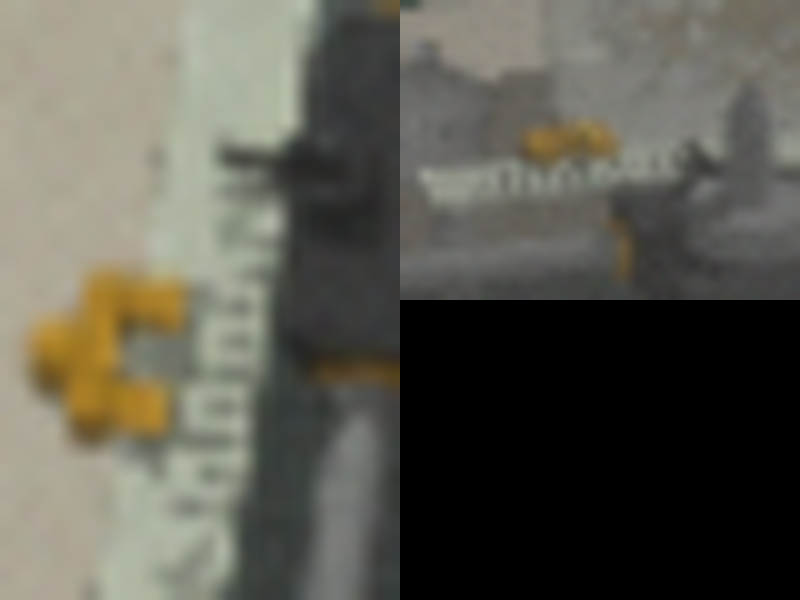

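Run:
```python
from h import *
np.set_printoptions(precision=4,suppress=True)
u=np.array([np.cos(-.1714),np.sin(-.1714)]);v=np.array([-u[1],u[0]])
k=lambda x,y:(199+x/16.667-.5,175+y/16.667-.5)
sp=np.array([.619,.0838])
for z in(.045,.05,.055):
    P=onz("top",k(222,154),z)[:2];A=onz("top",k(150,300),z)[:2];B=onz("top",k(140,405),z)[:2]
    print(z,"sp-tip",(sp-P)@u,(sp-P)@v,"notch from tip",(P-(A+B)/2)@u,"arms sep",(A-B)@u,"notch from sp",(sp-(A+B)/2)@u, (sp-(A+B)/2)@v)
# side
q=lambda x,y:(255+(x-400)/10-.45,176+y/10-.45)
for z in(.05,.055):
    P=onz("side",q(690,155),z)[:2];A=onz("side",q(598,138),z)[:2];B=onz("side",q(545,145),z)[:2]
    print("side",z,(P-(A+B)/2)@u,(A-B)@u,(sp-P)@u)
```

```text
0.045 sp-tip -0.0016542908091023503 -0.0497889816780075 notch from tip 0.029401407171121115 arms sep 0.014965886061735921 notch from sp 0.027747116362018764 -0.05626281642837793
0.05 sp-tip -0.00046967317744932985 -0.049006136245721754 notch from tip 0.02927210016233978 arms sep 0.014900066288241916 notch from sp 0.02880242698489045 -0.05545149915452205
0.055 sp-tip 0.0007149444542035874 -0.04822329081343605 notch from tip 0.029142793153558447 arms sep 0.014834246514748035 notch from sp 0.02985773760776203 -0.054640181880666217
side 0.05 0.026653980796363008 0.014172786673039185 0.0001665715975742105
side 0.055 0.02636911717026843 0.014021315437489162 0.003406419497582727
```

Request:
play_rows([
  {"dr": [0, 0, 0], "linear": [0, 0, -0.04], "fingers": 255},
  {"dr": [0, 0, 0], "linear": [0, 0, -0.04], "fingers": 255},
  {"dr": [0, 0, 0], "linear": [0, 0, 0], "fingers": 255},
  {"dr": [0, 0, 0], "linear": [0, 0, 0], "fingers": 255},
  {"dr": [0, 0, 0], "linear": [0, 0, 0], "fingers": 255},
  {"dr": [0, 0, 0], "linear": [0, 0, 0], "fingers": 255},
  {"dr": [0, 0, 0], "linear": [0, 0, 0], "fingers": 255},
  {"dr": [0, 0, 0], "linear": [0, 0, 0], "fingers": 255},
  {"dr": [0, 0, 0], "linear": [0, 0, 0], "fingers": 255},
  {"dr": [0, 0, 0], "linear": [0, 0, 0], "fingers": 255},
], grip_force=55)

```text
time_s: 15.4
position: [0.5108, 0.1011, 0.1044]
ee_rot: [-1.571, -0.0, -0.171]
wrist_force: [-2.3, 0.7, 4.7]
grip_width: 0.0208
```

Run:
```python
from h import *
s=bot.state();print(s["position"],s["ee_rot"],s["wrist_force"],s["ft_torque"])
```

```text
[0.51081436 0.10108796 0.10442605] [-1.57075405e+00 -7.92956948e-05 -1.71461628e-01] [-2.34459134  0.69447366  4.73050065] [-0.10776934  0.21977471 -0.00868739]
```

Request:
play_rows([
  {"dr": [0, 0, 0], "linear": [-0.0985, 0.017, 0], "fingers": 255},
  {"dr": [0, 0, 0], "linear": [-0.0985, 0.017, 0], "fingers": 255},
  {"dr": [0, 0, 0], "linear": [-0.0985, 0.017, 0], "fingers": 255},
  {"dr": [0, 0, 0], "linear": [-0.0985, 0.017, 0], "fingers": 255},
  {"dr": [0, 0, 0], "linear": [-0.0985, 0.017, 0], "fingers": 255},
  {"dr": [0, 0, 0], "linear": [-0.0985, 0.017, 0], "fingers": 255},
  {"dr": [0, 0, 0], "linear": [-0.0985, 0.017, 0], "fingers": 255},
  {"dr": [0, 0, 0], "linear": [-0.0985, 0.017, 0], "fingers": 255},
  {"dr": [0, 0, 0], "linear": [-0.0985, 0.017, 0], "fingers": 255},
  {"dr": [0, 0, 0], "linear": [-0.0985, 0.017, 0], "fingers": 255},
], grip_force=55)

```text
time_s: 16.65
position: [0.5011, 0.1028, 0.1045]
ee_rot: [-1.571, -0.001, -0.171]
wrist_force: [5.2, -0.3, 0.3]
grip_width: 0.0213
```

Run:
```python
from h import *
s=bot.state();print(s["position"],s["ee_rot"],s["wrist_force"],s["ft_torque"])
b=bot.camera("side");cv2.imwrite("pics/side9.png",b);a=bot.camera("top");cv2.imwrite("pics/top9.png",a)
c=np.zeros((600,800,3),np.uint8)
c[:,:400]=cv2.resize(a[150:225,190:240],(400,600),interpolation=cv2.INTER_CUBIC)
c[:400,400:]=cv2.resize(b[165:215,250:300],(400,400),interpolation=cv2.INTER_CUBIC);cv2.imwrite("pics/c9.png",c)
```

```text
[0.50111724 0.10278044 0.10446601] [-1.57068828e+00 -6.61017514e-04 -1.71402755e-01] [ 5.23574402 -0.31135662  0.32137744] [-0.33461294 -1.18395659  0.00768848]
```

View pics/c9.png

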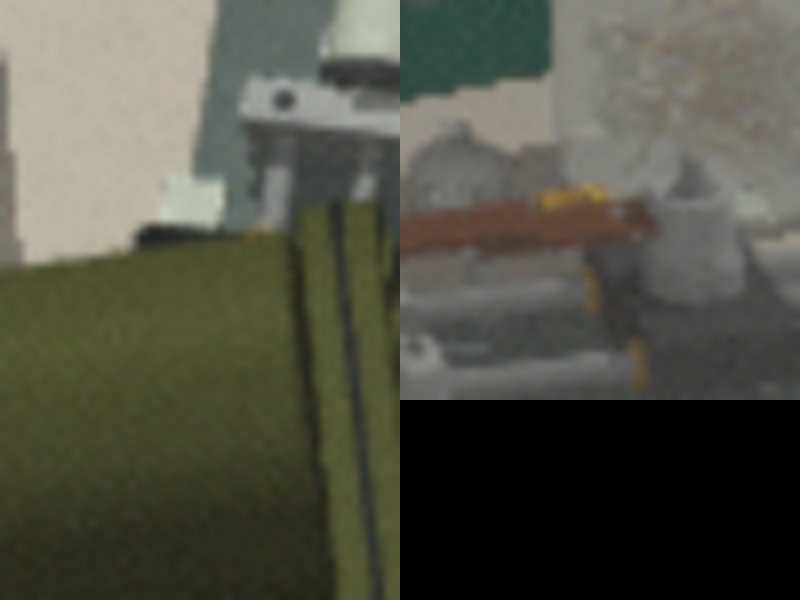

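```bash
cat > tr.py <<'E'
from h import *
def bush(f):
    i=cv2.imread(f) if isinstance(f,str) else f
    m=cv2.cvtColor(i[190:225,250:295],cv2.COLOR_BGR2HSV)
    w=((abs(m[...,0].astype(int)-20)<9)&(m[...,1]>90)&(m[...,2]>70))
    n,l,s,c=cv2.connectedComponentsWithStats(w.astype(np.uint8))
    return [(s[k,4],np.round(c[k]+[250,190],2)) for k in range(1,n) if s[k,4]>2]
def noseshift(f0,f1):
    a=cv2.imread(f0);b=cv2.imread(f1) if isinstance(f1,str) else f1
    T=a[182:216,272:300]; S=b[178:222,245:302]
    r=cv2.matchTemplate(cv2.resize(S,None,fx=8,fy=8,interpolation=cv2.INTER_CUBIC),cv2.resize(T,None,fx=8,fy=8,interpolation=cv2.INTER_CUBIC),cv2.TM_CCOEFF_NORMED)
    _,v,_,p=cv2.minMaxLoc(r); return np.array(p)/8+[245-272,178-182],v
E
python3 - <<'E'
from tr import *
u=np.array([np.cos(-.1714),np.sin(-.1714)])
for z in(.04,.06):
    p0=proj("side",[.619,.0838,z]); 
    for d in(.009,.010,.029): print(z,d,proj("side",[*(np.array([.619,.0838])-u*d),z])-p0)
for f in("side0","side7","side9"): print(f,bush(f"pics/{f}.png"))
print(noseshift("pics/side7.png","pics/side9.png"))
E
```

```text
0.04 0.009 [-3.4862357   0.44908915]
0.04 0.01 [-3.87456233  0.49911252]
0.04 0.029 [-11.28978573   1.45432514]
0.06 0.009 [-3.51574977  0.43627343]
0.06 0.01 [-3.90737226  0.48487032]
0.06 0.029 [-11.38585159   1.41288341]
side0 [(np.int32(13), array([270.77, 190.31])), (np.int32(3), array([277., 201.])), (np.int32(6), array([282.83, 209.5 ]))]
side7 [(np.int32(12), array([272.67, 190.33])), (np.int32(4), array([277. , 201.5])), (np.int32(6), array([282.83, 209.5 ]))]
side9 [(np.int32(16), array([270.81, 190.5 ])), (np.int32(4), array([252.5 , 193.75]))]
(array([-3.25 ,  0.375]), 0.9647813439369202)
```

Request:
play_rows([
  {"dr": [0, 0, 0], "linear": [-0.148, 0.0255, 0], "fingers": 255},
  {"dr": [0, 0, 0], "linear": [-0.148, 0.0255, 0], "fingers": 255},
  {"dr": [0, 0, 0], "linear": [-0.148, 0.0255, 0], "fingers": 255},
  {"dr": [0, 0, 0], "linear": [-0.148, 0.0255, 0], "fingers": 255},
  {"dr": [0, 0, 0], "linear": [-0.148, 0.0255, 0], "fingers": 255},
  {"dr": [0, 0, 0], "linear": [-0.148, 0.0255, 0], "fingers": 255},
  {"dr": [0, 0, 0], "linear": [-0.148, 0.0255, 0], "fingers": 255},
  {"dr": [0, 0, 0], "linear": [-0.148, 0.0255, 0], "fingers": 255},
  {"dr": [0, 0, 0], "linear": [-0.148, 0.0255, 0], "fingers": 255},
  {"dr": [0, 0, 0], "linear": [-0.148, 0.0255, 0], "fingers": 255},
], grip_force=55)

```text
time_s: 18.0
position: [0.4871, 0.1052, 0.1045]
ee_rot: [-1.571, -0.003, -0.171]
wrist_force: [9.0, -1.3, -2.0]
grip_width: 0.0213
```

Run:
```python
from tr import *
s=bot.state();print(s["position"],s["ee_rot"],s["wrist_force"],s["ft_torque"])
b=bot.camera("side");cv2.imwrite("pics/side10.png",b);a=bot.camera("top");cv2.imwrite("pics/top10.png",a)
print(noseshift("pics/side7.png",b),bush(b))
c=np.zeros((600,800,3),np.uint8)
c[:,:400]=cv2.resize(a[150:225,190:240],(400,600),interpolation=cv2.INTER_CUBIC)
c[:400,400:]=cv2.resize(b[165:215,250:300],(400,400),interpolation=cv2.INTER_CUBIC);cv2.imwrite("pics/c10.png",c)
```

```text
[0.48710039 0.10517222 0.10451252] [-1.57056815 -0.00271995 -0.17143746] [ 8.97843277 -1.3068969  -1.98519212] [-3.26474711e-01 -1.74562191e+00  7.45698187e-04]
(array([-9.   ,  0.875]), 0.9155449271202087) [(np.int32(10), array([269.4, 190.3])), (np.int32(5), array([268., 202.])), (np.int32(4), array([274. , 211.5]))]
```

View pics/c10.png

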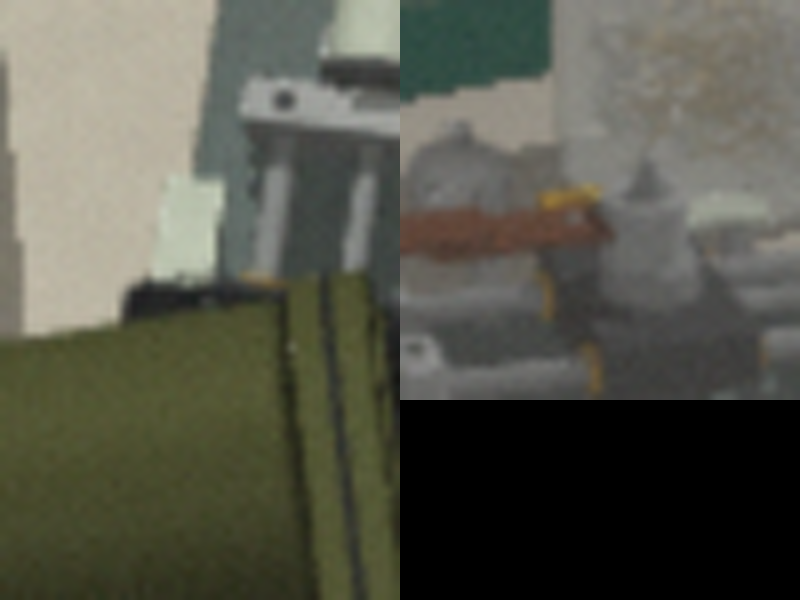

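Request:
play_rows([
  {"dr": [0, 0, 0], "linear": [-0.0985, 0.017, -0.01], "fingers": 255},
  {"dr": [0, 0, 0], "linear": [-0.0985, 0.017, -0.01], "fingers": 255},
  {"dr": [0, 0, 0], "linear": [-0.0985, 0.017, -0.01], "fingers": 255},
  {"dr": [0, 0, 0], "linear": [-0.0985, 0.017, -0.01], "fingers": 255},
  {"dr": [0, 0, 0], "linear": [-0.0985, 0.017, 0], "fingers": 255},
  {"dr": [0, 0, 0], "linear": [0, 0, 0], "fingers": 255},
  {"dr": [0, 0, 0], "linear": [0, 0, 0], "fingers": 255},
  {"dr": [0, 0, 0], "linear": [0, 0, 0], "fingers": 255},
  {"dr": [0, 0, 0], "linear": [0, 0, 0], "fingers": 255},
  {"dr": [0, 0, 0], "linear": [0, 0, 0], "fingers": 255},
], grip_force=55)

```text
time_s: 19.35
position: [0.4826, 0.106, 0.1043]
ee_rot: [-1.57, -0.004, -0.171]
wrist_force: [8.9, -1.6, -2.3]
grip_width: 0.0215
```

Run:
```python
from tr import *
np.set_printoptions(precision=4,suppress=True)
b=bot.camera("side");cv2.imwrite("pics/side11.png",b)
s=bot.state();print(s["position"],s["ee_rot"],s["wrist_force"],s["ft_torque"])
print(noseshift("pics/side7.png",b),noseshift("pics/side10.png",b),bush(b))
# brightness + saturation rows around the mark, home vs now
for f in("side0","side7","side11"):
    i=cv2.imread(f"pics/{f}.png")[187:194,264:282]; h=cv2.cvtColor(i,cv2.COLOR_BGR2HSV); print(f);print(h[...,2]);print(h[...,1])
```

```text
[0.4826 0.106  0.1043] [-1.5705 -0.0036 -0.1715] [ 8.7667 -1.1688 -2.2675] [-0.4349 -1.7308  0.0183]
(array([-10.75,   1.25]), 0.9100730419158936) (array([-1.625,  0.125]), 0.9822147488594055) [(np.int32(8), array([269.  , 190.25])), (np.int32(6), array([271.67, 210.5 ]))]
side0
[[ 95 101 102  99  99 100 102 120 124 130 128 128 129 127 127 129 128 130]
 [ 97  99  99 103 109 111 107 122 130 143 139 134 134 127 128 130 130 130]
 [100  99 102 115 136 135 128 127 124 122 145 142 138 130 133 131 130 134]
 [102 102 100 107 136 135 129 118 110 109 128 132 131 133 140 140 139 139]
 [101 106 103  94 108 116 115 111 109 104 117 123 125 143 146 147 133 142]
 [131 130 137 111 106 104 120 129 104 103 135 138 118 139 137 144 120 140]
 [144 118 139 123 137 114 137 116 128 114 140 132 139 131 141 138 125 125]]
[[ 30  28  28  18  26  20  25  19  21  22  20  18  14  14  16  14  10  12]
 [ 26  23  31  40  44  64  71  77  84 100  97  70  27  14  12  12   8   8]
 [ 31  23  38  98 126 138 137 135 125 127 127 122  63  22  13  14  10  13]
 [ 25  30  38  98 144 145 134 130 134 115 141 131  90  27  13  18  15
[... 1648 characters left out ...]
14 116 120 120 120 123]
 [ 97  94  96  97  97 104 105  78  74  79  91  99 103 107 110 109 110 108]
 [ 98  95  92  94  95  99  96  81  73  77  85  97 100 104 105 103 105 106]]
[[ 20  32  28  28  27  34  17  21  16  18  10   6   6   6   5   5   2   4]
 [ 30  30  25  39  48  66  74  81  76  48  17   8   8   5   8   8  10   6]
 [ 21  30  36 103 133 133 134 132 112  25   6   4   2   8   8  10   3   7]
 [ 23  30  33 105 149 137 125 118 100  20   6   2   7   3   5   5   2   4]
 [ 66  78  81 103 124  79  64  76  60  14   8   5   2   7   9   9   2   4]
 [ 92 103 104 100  84  27  17  52  72  39   6  13   2   5  12   7   9   5]
 [ 94 107 105 103  94  80  74  72  91  66  33  13   8   5   5   2  10   5]]
```

Request:
play_rows([
  {"dr": [0, 0, 0], "linear": [-0.049, 0.0085, 0], "fingers": 255},
  {"dr": [0, 0, 0], "linear": [-0.049, 0.0085, 0], "fingers": 255},
  {"dr": [0, 0, 0], "linear": [-0.039, 0.007, 0], "fingers": 255},
  {"dr": [0, 0, 0], "linear": [0, 0, 0], "fingers": 255},
  {"dr": [0, 0, 0], "linear": [0, 0, 0], "fingers": 255},
  {"dr": [0, 0, 0], "linear": [0, 0, 0], "fingers": 255},
  {"dr": [0, 0, 0], "linear": [0, 0, 0], "fingers": 255},
  {"dr": [0, 0, 0], "linear": [0, 0, 0], "fingers": 255},
  {"dr": [0, 0, 0], "linear": [0, 0, 0], "fingers": 255},
  {"dr": [0, 0, 0], "linear": [0, 0, 0], "fingers": 255},
], grip_force=55)

```text
time_s: 20.65
position: [0.4813, 0.1062, 0.1043]
ee_rot: [-1.57, -0.004, -0.171]
wrist_force: [10.0, -0.9, -1.7]
grip_width: 0.021
```

Run:
```python
from tr import *
np.set_printoptions(precision=4,suppress=True)
b=bot.camera("side");cv2.imwrite("pics/side12.png",b)
s=bot.state();print(s["position"],s["ee_rot"],s["wrist_force"],s["grip_width"])
print(noseshift("pics/side7.png",b),noseshift("pics/side10.png",b),bush(b))
u=np.array([np.cos(-.1714),np.sin(-.1714)]);v=np.array([-u[1],u[0]]);sp=np.array([.619,.0838])
M=lambda d,w,z:proj("side",[*(sp-u*d+v*w),z])
print("tip home/27.4/28.8/29.2",[np.round(M(d,.0495,.052),2) for d in(0,.0274,.0288,.0292)],"root",M(.0288,.03,.052))
print("arm ends 29.2",M(.0182,.0495,.05),M(.0402,.0495,.05))
h=cv2.cvtColor(b[187:196,264:280],cv2.COLOR_BGR2HSV);print(h[...,2]);print(h[...,1])
h=cv2.cvtColor(cv2.imread("pics/side0.png")[187:196,276:292],cv2.COLOR_BGR2HSV);print(h[...,2])
```

```text
[0.4813 0.1062 0.1043] [-1.5704 -0.0039 -0.1715] [ 8.4617 -0.492  -2.674 ] 0.02154204665503708
(array([-11.25 ,   1.375]), 0.9060555100440979) (array([-2.  ,  0.25]), 0.9763566255569458) [(np.int32(8), array([268.75, 190.38])), (np.int32(3), array([253.33, 192.67])), (np.int32(6), array([265.67, 201.5 ]))]
tip home/27.4/28.8/29.2 [array([283.08, 189.59]), array([272.73, 190.84]), array([272.19, 190.9 ]), array([272.04, 190.92])] root [274.3299 194.0491]
arm ends 29.2 [276.2183 191.1353] [267.8502 192.1461]
[[103 103  99  99 101 101 110 119 127 130 127 129 129 104  96 105]
 [ 99  99 101 106 107 114 109 119 127 140 134 132 114  96  93 103]
 [101 101 100 116 135 141 130 130 122 128 127 122 101  89  96  96]
 [102 103 100 110 141 134 118 107 101 101 104 122 105 101 104 106]
 [100  98 100  99 107 106  89  79  79  95 101 115 115 120 123 121]
 [100  99  95  97 104 103  85  76  78  91  98 104 105 107 108 108]
 [100  98  97  98  95  99  92  74  71  79  92  98 103 104 104 101]
 [ 96  95  95  96  95 101  93  83  85  81  87  97  99 102 107 105]
 [ 86  86  82  82  80  81  83  78  86  86  86  99 10
[... 523 characters left out ...]
 85  35   5   5   8   7  10]
 [101  86  87  84  83  82  77  65  65  47  30   5   7   5   5   7]]
[[129 127 127 129 128 130 129 131 128 130 125 111  91  89  91 104]
 [134 127 128 130 130 130 132 127 128 131 132 115  91  89  96  97]
 [138 130 133 131 130 134 130 130 125 134 133 110  88  92  90 101]
 [131 133 140 140 139 139 136 108  95 134 141 115  94  89  86  97]
 [125 143 146 147 133 142 116 109  76  92 123 110  91  87  90  99]
 [118 139 137 144 120 140 109  85  71  61  77  84  87  89  89  94]
 [139 131 141 138 125 125 117  85  74  76  74  83  86  86  88  95]
 [106  94  98 101  95  92  81  69  86 114 105  93  88  90  89  97]
 [ 77  75  77  77  75  73  66  72 102 107  93  84  87  89  91  97]]
```

Request:
play_rows([
  {"dr": [0, 0, 0], "linear": [0, 0, -0.03], "fingers": 255},
  {"dr": [0, 0, 0], "linear": [0, 0, -0.03], "fingers": 255},
  {"dr": [0, 0, 0], "linear": [-0.02, 0.0035, -0.03], "fingers": 255},
  {"dr": [0, 0, 0], "linear": [0, 0, 0], "fingers": 255},
  {"dr": [0, 0, 0], "linear": [0, 0, 0], "fingers": 255},
  {"dr": [0, 0, 0], "linear": [0, 0, 0], "fingers": 255},
  {"dr": [0, 0, 0], "linear": [0, 0, 0], "fingers": 255},
  {"dr": [0, 0, 0], "linear": [0, 0, 0], "fingers": 255},
  {"dr": [0, 0, 0], "linear": [0, 0, 0], "fingers": 255},
  {"dr": [0, 0, 0], "linear": [0, 0, 0], "fingers": 255},
], grip_force=55)

```text
time_s: 21.95
position: [0.4815, 0.1063, 0.104]
ee_rot: [-1.57, -0.005, -0.171]
wrist_force: [8.5, -1.6, -0.9]
grip_width: 0.0214
```

Run:
```python
from tr import *
np.set_printoptions(precision=4,suppress=True)
for k in range(3):
    b=bot.camera("side");s=bot.state();print(s["position"],s["ee_rot"],s["wrist_force"],s["ft_torque"],s["grip_width"])
print(noseshift("pics/side7.png",b),noseshift("pics/side10.png",b),bush(b))
```

```text
[0.4815 0.1062 0.104 ] [-1.5703 -0.0049 -0.1714] [ 8.2347 -1.1196 -0.3725] [-0.427  -1.934   0.0221] 0.021064671269872114
[0.4815 0.1062 0.104 ] [-1.5703 -0.0048 -0.1715] [ 8.9835 -2.2695 -0.15  ] [-0.4807 -1.8661 -0.0207] 0.021173932483500472
[0.4815 0.1062 0.104 ] [-1.5703 -0.0049 -0.1715] [ 9.0163 -1.0713 -1.3304] [-0.4873 -1.9132  0.0214] 0.021175819060348315
(array([-11.125,   1.25 ]), 0.9069810509681702) (array([-1.875,  0.25 ]), 0.9783965349197388) [(np.int32(8), array([268.75, 190.38])), (np.int32(4), array([266. , 202.5]))]
```

Request:
play_rows([
  {"dr": [0.03, 0.15, 0], "linear": [-0.025, 0.0045, 0], "fingers": 255},
  {"dr": [0.03, 0.15, 0], "linear": [-0.025, 0.0045, 0], "fingers": 255},
  {"dr": [0, 0, 0], "linear": [0, 0, 0], "fingers": 255},
  {"dr": [0, 0, 0], "linear": [0, 0, 0], "fingers": 255},
  {"dr": [0, 0, 0], "linear": [0, 0, 0], "fingers": 255},
  {"dr": [0, 0, 0], "linear": [0, 0, 0], "fingers": 255},
  {"dr": [0, 0, 0], "linear": [0, 0, 0], "fingers": 255},
  {"dr": [0, 0, 0], "linear": [0, 0, 0], "fingers": 255},
  {"dr": [0, 0, 0], "linear": [0, 0, 0], "fingers": 255},
  {"dr": [0, 0, 0], "linear": [0, 0, 0], "fingers": 255},
], grip_force=55)

```text
time_s: 23.35
position: [0.4814, 0.1063, 0.1042]
ee_rot: [-1.57, -0.0, -0.171]
wrist_force: [9.5, -2.0, -0.6]
grip_width: 0.0214
```

Run:
```python
from tr import *
np.set_printoptions(precision=4,suppress=True)
for k in range(3):
    b=bot.camera("side");s=bot.state();print(s["position"],s["ee_rot"],s["wrist_force"],s["grip_width"])
print(noseshift("pics/side7.png",b),noseshift("pics/side10.png",b),bush(b))
```

```text
[0.4814 0.1063 0.1042] [-1.5701 -0.0005 -0.1715] [ 9.6242 -1.4253 -0.5653] 0.021236894565438164
[0.4814 0.1063 0.1042] [-1.5701 -0.0005 -0.1714] [ 8.9952 -1.8525 -1.1348] 0.021297007715680532
[0.4814 0.1063 0.1042] [-1.5701 -0.0005 -0.1715] [10.0619 -0.6602 -0.7645] 0.021287630908397696
(array([-11.125,   1.25 ]), 0.9084060788154602) (array([-2.  ,  0.25]), 0.9782831072807312) [(np.int32(8), array([268.62, 190.38])), (np.int32(4), array([266. , 202.5]))]
```

```bash
python3 -c "
from cell import bot
print(bot.hand_in())"
```

```text
the job is handed in; nothing more can be done
None
```

I seated the lap strip on the spigot with its grip block towards the front. I then drew the slide out in small steps along the tester axis and handed in while still gripping at 55 N. I could not see the pointer in the notch at the end, because the arm blocks the top view and the strip blocks the side view. That result rests on measurement.

**Notch position:** the first top picture puts the notch about 29.2 mm from the pointer's home. As checks, its arm spacing came out at 14.9 mm (15 expected) and its pointer offset at 49.0 mm (49.5 expected). A rough side-view estimate gave only 26.6 mm. I put that down to a scale error, since its arm spacing came out short too.

**Slide draw-out at hand-in:**

| Check | Draw-out |
|---|---|
| Side-view tracking | about 28.4 mm |
| Arm travel less the play in the sleeve | about 28.6 mm |
| Pull of 9–10 N, by the spring rate | about 30 mm |

The force reading is noisy and includes friction. All three are within about 1 mm of the 29.2 mm estimate, and the pointer has about 2.75 mm to spare either side of the notch's middle. If the 26.6 mm figure were right, the pointer would be about 2 mm past the middle, still inside the notch.

**Seating:** before the pull, the sleeve met firm resistance at the expected height, and the side picture showed the spigot's nose standing out of it. Under load it showed no visible lift, but the side view cannot resolve a gap under about 0.5 mm. At the end the strip was level, with no clear downward press left on the shoulder.

I moved nothing else on purpose. I did not check the other items in a final picture. The time was about 23.5 s of the 50 s allowed.

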